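# Check the crust of a lattice loaf with a spring gauge

### The job

Take the orange crust gauge out of its stand and log the batch first: point its white foot squarely at the middle of the barcode label from about 8 cm away and hold it still there for a good second. Then press the foot gently onto the red dot on the lattice loaf, gauge square to the white sticker (which lies on the loaf's sloping crust), until the spring plunger is about half way in, without shoving the loaf or disturbing the jar, bun and bowl. Finish holding it like that: keep the gauge in the gripper, still pressing, and do not let go or back off.

Things in the scene. Friction and masses are not known exactly. Their poses are not given: they have to be found in the camera images.
- gauge: Hand-held crust gauge, about 0.25 kg, upright in its stand. Origin: centre of the underside of its dark collar (44 mm diameter, 6 mm thick) resting on the stand's rim; +z up the handle. Orange handle block 36 (x) x 26 (y) mm, z = 6 to 72 mm; grip across y or x. Below the collar: steel barrel 22 mm diameter to z = -45 mm, then the plunger with white foot, ending at z = -80 mm when out.
- gauge_grip (a point): Middle of the gauge's orange handle, on its axis, 45 mm above the gauge's origin: a good grip point.
- gauge_tip (a point): Centre of the flat end of the gauge's white foot (14 mm diameter, flat 10 mm), 80 mm below the gauge's origin when the plunger is out (125 mm below gauge_grip).
- aim_point (a point): Point on the gauge's axis 80 mm ahead of the foot's end (gauge z = -160 mm): where the scanner, which looks out along the foot, reads. To log, bring it to the label's centre.
- foot: The white foot itself, carried by the plunger; its origin coincides with the gauge's while the plunger is out.
- plunger (a joint): How far the gauge's spring plunger is pushed in: 0 = fully out, 0.020 m = end stop. About 0.6 N starts it, then 0.3 N per mm: half way (10 mm) is 3.6 N, full 6.6 N.
- stand: Fixed stand for the gauge: black base plate 90 x 90 x 8 mm with an upright aluminium tube, 60 mm outside and 34 mm inside diameter, rim 95 mm above the table. Origin on the table under the tube's axis. Lift the gauge at least 85 mm straight up to clear it.
- label: White barcode label, 60 x 80 mm, on a fixed small wooden easel. Origin: centre of its face; its z is the outward normal, leaning 0.5 rad (29 deg) from vertical towards its own -x side (roughly towards the robot); y runs along the label's 80 mm. Face centre 70 mm above the table.
- label_stand: The fixed wooden easel under the label: base 100 x 90 x 12 mm, about 90 mm high overall. Origin on the table under the label's centre.
- board: Round fixed dark wooden board, 210 mm diameter, 15 mm thick, under the lattice loaf. Origin under its centre.
- loaf: Firm domed lattice loaf, 180 mm diameter, 89 mm high, about 0.9 kg, loose on the board. Origin: centre of its underside, z up. The sticker is on its -x side.
- spot: Round white paper sticker, 34 mm diameter, with a red dot of 16 mm in the middle, on the loaf's sloping crust. Origin: centre of the red dot, on the surface; its z is the outward normal, leaning 25 deg (0.436 rad) from vertical towards the loaf's -x side (roughly towards the robot). 82 mm above the loaf's underside and 42 mm from its axis. Hard: all the give is in the gauge's plunger.
- jar: Amber jar with brass lid, 66 mm diameter, 85 mm high; leave alone. Origin under its centre.
- bun: Small round plain bun, 110 mm diameter, 50 mm high; leave alone. Origin under its centre.
- bowl: Empty wooden bowl, 124 mm diameter, 50 mm high; leave alone. Origin under its centre.
Things that resemble listed ones, but are neither listed nor needed, are in the scene too. Leave any blue or green look-alike of the gauge alone.

How it is judged:
By the outcome, as a careful person would: the job done as asked, in the order asked, and still so for the second after the job is handed in, while the arm keeps its last pose, push and grip.
It also fails if it takes over 51 s, if anything falls off the work surface, if the arm or the gripper's body presses on something with over 40 N, if the wrist force passes 120 N, or if a joint passes its speed limit or range.

### The arm

A 6-joint arm with a two-finger parallel gripper is mounted at the origin on the work surface. World frame = base frame: x ahead of the robot, y to its left, z up, the work surface at z = 0. Lengths are in mm, angles in degrees, forces in N, time in s.
With the tool pointing down it reaches from about 300 to 850 mm from the base axis. Payload 4.2 kg.
Tool frame: the origin (TCP) lies on the centre line of the jaws, within the pads' length; the fingertips stand 14 mm ahead of it and the grasp point (between the pads) lies 5 mm behind it; z points along the fingers, y is the line along which they close (so a half turn about z gives the same grasp; the last joint's range is limited). The gripper opens to 91 mm and grips with 3 to 60 N. Pads are 32 mm wide; open, the fingers measure 118 mm over their backs; the gripper's body (76 mm by 178 mm) begins 60 mm behind the grasp point.
Start: joints at [-66.177, 18.312, 89.639, -0, 72.044, -1.146], TCP at [242.733, -521.27, 227.976] pointing down, gripper open.
Joint ranges: [-177.97, 177.97], [-48.28, 115.42], [12.27, 149.76], [-77.06, 257.06], [2.81, 150.46], [-146.56, 146.56]. Speed limits (degrees/s): [147.25, 147.25, 180, 180, 180, 180].

### API

Orientations are given as [roll, pitch, yaw] about the fixed x, y, z axes, in that order (R = Rz(yaw) Ry(pitch) Rx(roll)).
In Python, from workcell import * gives the robot as it stands. The module is installed in compiled form; this text tells all that it offers.
- The arm moves only by the shell command python3 -m crank 'ROWS' [FORCE]. ROWS is JSON, a list of rows, each an object of numbers: "grip": the finger opening in m, from 0 to 0.0912; "x", "y", "z": the shift along the tool's x, y, z in m; "yaw": the turn about the tool's z in rad. In form: [{"grip": .., "x": .., "y": .., "z": .., "yaw": ..}, ...]. A call has exactly 5 rows; each row is the pose to reach, as a shift and turn from the pose commanded when the call began, along the tool's axes at that moment; what a row does not reach only later rows make up. A row lasts 1/12 s, in which the tool goes at most 41.7 mm and 7.16 degrees, less where a joint would pass 70% of its speed; a pose out of reach is approached as far as the arm can. A call with a gripper value outside its range is refused whole. The fingers move at their own pace and stop on an object; FORCE is the grip in N (left out, the last holds). Time passes only in rows, so rows that repeat a pose let the fingers close, or fill a call up. It gives the time, the measured TCP pose, the force, the opening and the grip force at its end, in the units of the state.
- state(): the state, without advancing time (a new reading comes with each control period).
- grab_frame(name): name is "side" or "top" or "wrist"; returns the picture (420x560x3 uint8, red, green, blue); there is no depth.
- camera_model(name): a dict with "intrinsics" (3x3 intrinsics, pixels), "R" (3x3) and "t" (3): a world point X has camera coordinates R X + t. Camera axes: x right, y down, z forward; pixel columns grow to the right and rows downward; lengths in mm; the calibration is good to about 2 mm. A picture is of the moment at which its call begins: read the wrist's pose just before it. camera_model takes no time and is no camera call; for the wrist camera it gives the pose at the moment of the call.
- job_done(): hands the job in; it is judged then, once.
The state is a dict: "time_s": time; "qpos": joint angles; "qvel": joint speeds; "effort": joint torques, N m; "ee_pos": TCP position; "ee_rot": TCP orientation; "force": force on the tool from outside, world axes, zero at the start; "torque": the same for the moment, N m; "gripper_width": finger opening in mm; "gripper_force": force on a finger pad.
Only numpy, scipy, OpenCV 4.12 (cv2) and the standard library are available. Lean on these libraries where they do the work, as an engineer would, in place of code of your own. Each camera call takes 0.05 s, during which the arm holds its last target. There are 200 camera calls.

## Working session

There is one attempt and no reset: what is moved stays moved. The work goes in short steps, Python scripts to look and compute and a shell command to move; the robot and the scene stay as the last step left them, time stands still between calls to the robot, and variables do not carry over. Pictures are saved under pics/ and viewed, at most 10 in all, crops included, and the job is handed in when it is done.

```bash
mkdir -p pics
python3 - <<'E'
from workcell import *
import cv2
for n in("side","top"):
    cv2.imwrite(f"pics/{n}0.png",grab_frame(n)[:,:,::-1])
    print(n,camera_model(n))
print(state())
E
```

```text
side {'intrinsics': array([[536.2845355 ,   0.        , 283.37389018],
       [  0.        , 536.2845355 , 208.16435967],
       [  0.        ,   0.        ,   1.        ]]), 'R': array([[ 0.96198164, -0.27290429,  0.01070369],
       [-0.20410553, -0.74440335, -0.63577086],
       [ 0.18147246,  0.60941521, -0.77180363]]), 't': array([-587.75700566,  173.02146914, 1052.56736593])}
top {'intrinsics': array([[447.44733276,   0.        , 280.5078909 ],
       [  0.        , 447.44733276, 208.55033212],
       [  0.        ,   0.        ,   1.        ]]), 'R': array([[-0.0028147 , -0.99988566, -0.0148575 ],
       [-0.99676404,  0.00399887, -0.08028364],
       [ 0.08033388,  0.01458345, -0.99666132]]), 't': array([  8.33024625, 602.53343832, 980.78964029])}
{'time_s': 0.1, 'qpos': array([-6.61769070e+01,  1.83464982e+01,  8.96998205e+01,  5.61646662e-04,
        7.20425413e+01, -1.14677792e+00]), 'qvel': array([-0.07643903, -0.14178195, -0.15122578,  0.0507329 ,  0.02237326,
       -0.07034161]), 'effort': array([-1.49016760e-04, -4.13332665e+01, -2.32509989e+01,  7.27995462e-02,
        4.20993275e-02, -6.06923118e-05]), 'ee_pos': array([ 242.55433977, -520.86570383,  227.21642266]), 'ee_rot': array([-1.79911169e+02, -2.31232766e-03,  2.49696956e+01]), 'force': array([ 0.27945539, -0.0792741 , -0.54048572]), 'torque': array([-0.01545375, -0.00298753, -0.00615994]), 'gripper_force': 0.0, 'gripper_width': 91.65022989989946}
```

View pics/side0.png

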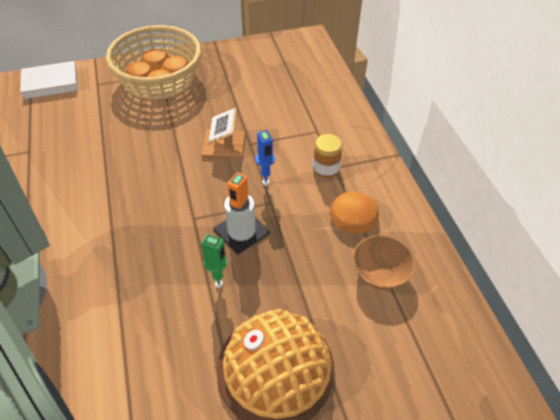

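View pics/top0.png

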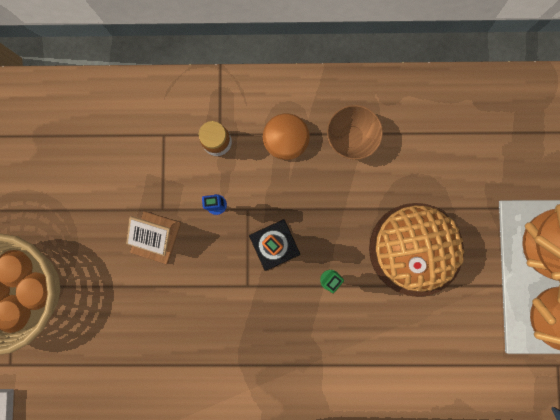

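The views show the orange gauge in its stand (top 272,245), the label (148,237) and the red dot (418,266), with green and blue look-alikes beside the gauge. I'll zoom in on a montage next.

Run:
```python
import cv2,numpy as np
t=cv2.imread("pics/top0.png");s=cv2.imread("pics/side0.png")
def c(im,x,y,w=66,h=50,k=6): return cv2.resize(im[y:y+h,x:x+w],None,fx=k,fy=k,interpolation=cv2.INTER_CUBIC)
m=np.vstack([np.hstack([c(t,240,220),c(t,118,210)]),np.hstack([c(s,207,165),c(s,195,100)])])
cv2.imwrite("pics/m1.png",m);print(m.shape)
```

```text
(600, 792, 3)
```

View pics/m1.png

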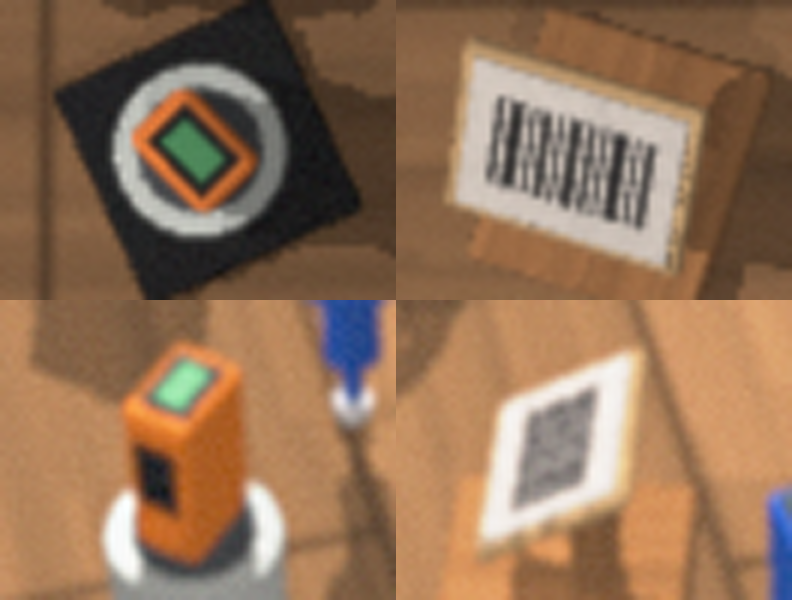

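```bash
cat > h.py <<'E'
from workcell import *
import numpy as np,cv2
from scipy.optimize import least_squares
from scipy.spatial.transform import Rotation as Ro
def proj(c,X):
    p=(np.atleast_2d(X)@c["R"].T+c["t"])@c["intrinsics"].T
    return p[:,:2]/p[:,2:]
def ray(c,uv):
    d=c["R"].T@np.linalg.inv(c["intrinsics"])@np.array([*uv,1.]); return -c["R"].T@c["t"],d
def atz(c,uv,z):
    o,d=ray(c,uv); return o+d*(z-o[2])/d[2]
def tri(cs,uvs):
    A=[];b=[]
    for c,uv in zip(cs,uvs):
        o,d=ray(c,uv);d=d/np.linalg.norm(d);P=np.eye(3)-np.outer(d,d);A.append(P);b.append(P@o)
    return np.linalg.lstsq(np.vstack(A),np.hstack(b),rcond=None)[0]
def redc(im,box=None):
    a=im.astype(int);m=(a[:,:,0]>150)&(a[:,:,1]<70)&(a[:,:,2]<80)
    ys,xs=np.nonzero(m);return (xs.mean(),ys.mean(),len(xs))
E
python3 - <<'E'
from h import *
T,S=camera_model("top"),camera_model("side")
t=cv2.imread("pics/top0.png")[:,:,::-1];s=cv2.imread("pics/side0.png")[:,:,::-1]
lt=np.array([[470,43],[700,115],[672,272],[452,203]])-[396,0];lt=lt/6+[118,210]-.4
ls=np.array([[638,350],[628,495],[480,545],[500,405]])-[396,300];ls=ls/6+[195,100]-.4
gt=np.array([[133,143],[185,90],[258,160],[206,212]])/6+[240,220]-.4
gs=(np.array([[185,343],[243,380],[183,422],[123,400]])-[0,300])/6+[207,165]-.4
# image-top=+x,left=+y: label corners order TL,TR,BR,BL
cl=np.array([[30,40,0],[30,-40,0],[-30,-40,0],[-30,40,0.]])
def L(p): return (Ro.from_euler('z',p[2])*Ro.from_euler('y',-.5)).apply(cl)+[p[0],p[1],70]
cg=np.array([[18,13,0],[18,-13,0],[-18,-13,0],[-18,13,0.]])
def G(p): return Ro.from_euler('z',p[2]).apply(cg)+[p[0],p[1],167]
for nm,F,a,b,x0 in(("label",L,lt,ls,[600,300,-.2]),):
  for use in((1,0),(0,1),(1,1)):
    f=lambda p:np.r_[use[0]*(proj(T,F(p))-a).ravel(),use[1]*(proj(S,F(p))-b).ravel()]
    r=least_squares(f,x0);print(nm,r.x[:2],np.degrees(r.x[2]),np.abs(r.fun).max())
q=np.array([atz(T,u,167) for u in gt]);print("gauge",q.mean(0),"edges",[(np.round(np.linalg.norm(q[i]-q[i-1]),1),np.round(np.degrees(np.arctan2(*(q[i]-q[i-1])[1::-1])),1)) for i in range(4)])
print("side",np.mean([atz(S,u,167) for u in gs],0))
a,b=redc(t),redc(s);print(a,b,tri([T,S],[a[:2],b[:2]]),atz(T,a[:2],97),atz(S,b[:2],97))
print("board-ish loaf", atz(T,(419,248),50))
W=camera_model("wrist");R=Ro.from_euler('xyz',state()["ee_rot"],degrees=True).as_matrix()
print("cam in tool:",R.T@(-W["R"].T@W["t"]-state()["ee_pos"]),"\n",W["R"]@R,W["intrinsics"][0])
E
```

```text
label [540.77535717 291.56280571] -16.944983949994516 1.838515270189447
label [541.71915701 292.08267968] -15.878457810944788 1.5411734917435638
label [541.18865855 291.68110253] -16.5136161803943 2.008794985337886
gauge [521.50614145  20.32810337 167.        ] edges [(np.float64(32.0), np.float64(46.6)), (np.float64(23.7), np.float64(-44.6)), (np.float64(32.3), np.float64(-133.9)), (np.float64(23.4), np.float64(134.7))]
side [522.99097454  21.95610835 167.        ]
(np.float64(416.89285714285717), np.float64(265.0357142857143), 28) (np.float64(253.05263157894737), np.float64(338.36842105263156), 19) [ 479.26096728 -274.49985076   96.98012445] [ 479.23458784 -274.48952117   97.        ] [ 479.28660427 -274.51395716   97.        ]
board-ish loaf [ 513.6682705  -293.48539512   50.        ]
cam in tool: [  69.42475622   -0.33619046 -156.01772603] 
 [[ 6.69199193e-04  9.99999773e-01 -7.76298961e-05]
 [-9.69394393e-01  6.29659338e-04 -2.45507869e-01]
 [-2.45507764e-01  2.39547653e-04  9.69394595e-01]] [308.12059007   0.         286.50766215]
```

```bash
cat > go.py <<'E'
import sys
from h import *
def need(x,y,z,yaw):
    s=state();R=Ro.from_euler('xyz',s["ee_rot"],degrees=True)
    d=R.inv().apply(np.array([x,y,z])-s["ee_pos"])/1000
    w=-(yaw-s["ee_rot"][2]+180)%360-180
    w=-((yaw-s["ee_rot"][2]+180)%360-180)
    print("need",d.round(4),"yaw",np.radians(w).round(3),"| t",round(s["time_s"],2),"pos",s["ee_pos"].round(1),"rot",s["ee_rot"].round(1),"w",round(s["gripper_width"],1),"F",s["force"].round(2),"gf",round(s["gripper_force"],1))
if __name__=="__main__": need(*map(float,sys.argv[1:]))
E
python3 go.py 522 21 228 135.7
python3 - <<'E'
from h import *
T=camera_model("top")
print("rim",atz(T,(240+200/6-.4,220+150/6-.4),95),"green",atz(T,(332,281),150),"blue",atz(T,(213,204),150))
E
```

```text
need [ 4.821e-01 -3.733e-01 -2.000e-04] yaw -1.933 | t 0.1 pos [ 242.6 -520.9  227.2] rot [-179.9   -0.    25. ] w 91.7 F [ 0.28 -0.08 -0.54] gf 0.0
rim [521.8859516  21.1675508  95.       ] green [451.32474749 -94.85744432 150.        ] blue [601.95439532 137.44084929 150.        ]
```

```bash
A='[{"grip":0.091,"x":0.032,"y":-0.025,"z":0,"yaw":0},{"grip":0.091,"x":0.064,"y":-0.05,"z":0,"yaw":0},{"grip":0.091,"x":0.096,"y":-0.075,"z":0,"yaw":0},{"grip":0.091,"x":0.128,"y":-0.1,"z":0,"yaw":0},{"grip":0.091,"x":0.16,"y":-0.124,"z":0,"yaw":0}]'; 
python3 -m crank '[{"grip":0.091,"x":0.032,"y":-0.025,"z":0,"yaw":0},{"grip":0.091,"x":0.064,"y":-0.05,"z":0,"yaw":0},{"grip":0.091,"x":0.096,"y":-0.075,"z":0,"yaw":0},{"grip":0.091,"x":0.128,"y":-0.1,"z":0,"yaw":0},{"grip":0.091,"x":0.16,"y":-0.124,"z":0,"yaw":0}]' 10
python3 go.py 522 21 228 135.7
```

```text
time_s: 0.52
ee_pos: [335.5, -339.3, 227.6]
ee_rot: [-180.0, 0.0, 24.9]
force: [0.5, 0.3, 0.6]
gripper_width: 90.8
gripper_force: 0.0
need [ 3.209e-01 -2.482e-01 -2.000e-04] yaw -1.933 | t 0.52 pos [ 335.5 -339.3  227.6] rot [-180.     0.    24.9] w 90.8 F [0.54 0.29 0.62] gf 0.0
```

```bash
python3 -m crank '[{"grip":0.091,"x":0.032,"y":-0.025,"z":0,"yaw":0},{"grip":0.091,"x":0.064,"y":-0.05,"z":0,"yaw":0},{"grip":0.091,"x":0.096,"y":-0.075,"z":0,"yaw":0},{"grip":0.091,"x":0.128,"y":-0.1,"z":0,"yaw":0},{"grip":0.091,"x":0.16,"y":-0.124,"z":0,"yaw":0}]' >/dev/null
python3 -m crank '[{"grip":0.091,"x":0.032,"y":-0.025,"z":0,"yaw":0},{"grip":0.091,"x":0.064,"y":-0.05,"z":0,"yaw":0},{"grip":0.091,"x":0.096,"y":-0.075,"z":0,"yaw":0},{"grip":0.091,"x":0.128,"y":-0.1,"z":0,"yaw":0},{"grip":0.091,"x":0.16,"y":-0.124,"z":0,"yaw":0}]' >/dev/null
python3 -m crank '[{"grip":0.091,"x":0,"y":0,"z":0,"yaw":-0.12},{"grip":0.091,"x":0,"y":0,"z":0,"yaw":-0.24},{"grip":0.091,"x":0,"y":0,"z":0,"yaw":-0.36},{"grip":0.091,"x":0,"y":0,"z":0,"yaw":-0.48},{"grip":0.091,"x":0,"y":0,"z":0,"yaw":-0.6}]' >/dev/null
python3 -m crank '[{"grip":0.091,"x":0,"y":0,"z":0,"yaw":-0.12},{"grip":0.091,"x":0,"y":0,"z":0,"yaw":-0.24},{"grip":0.091,"x":0,"y":0,"z":0,"yaw":-0.36},{"grip":0.091,"x":0,"y":0,"z":0,"yaw":-0.48},{"grip":0.091,"x":0,"y":0,"z":0,"yaw":-0.6}]' >/dev/null
python3 -m crank '[{"grip":0.091,"x":0,"y":0,"z":0,"yaw":-0.12},{"grip":0.091,"x":0,"y":0,"z":0,"yaw":-0.24},{"grip":0.091,"x":0,"y":0,"z":0,"yaw":-0.36},{"grip":0.091,"x":0,"y":0,"z":0,"yaw":-0.48},{"grip":0.091,"x":0,"y":0,"z":0,"yaw":-0.6}]' >/dev/null
python3 go.py 522 21 228 135.7
python3 - <<'E'
from h import *
W=camera_model("wrist");im=grab_frame("wrist");cv2.imwrite("pics/w1.png",im[:,:,::-1])
print(proj(W,[[522,21,167],[522,21,95]]))
E
```

```text
need [ 0.001   0.0027 -0.0005] yaw -0.127 | t 2.6 pos [520.5  18.6 227.5] rot [-180.    -0.   128.4] w 91.1 F [-0.21  0.37  0.07] gf 0.0
[[289.29897838 227.44828144]
 [288.70538967 204.98358466]]
```

View pics/w1.png

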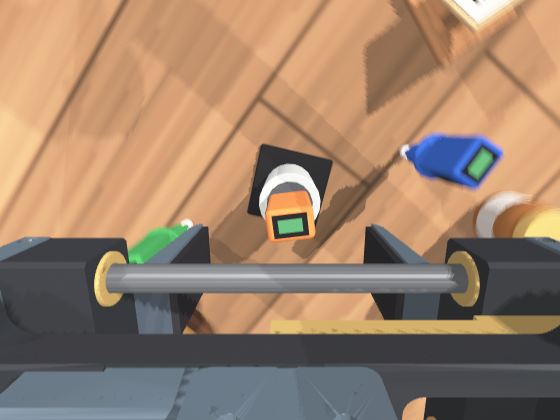

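The gauge top appears at (290,226), which matches the prediction of (289,227). The fingers straddle it, with green and blue off to the sides. Next I descend and grip.

```bash
python3 -m crank '[{"grip":0.091,"x":0.001,"y":0.003,"z":0.02,"yaw":-0.11},{"grip":0.091,"x":0.001,"y":0.003,"z":0.04,"yaw":-0.127},{"grip":0.091,"x":0.001,"y":0.003,"z":0.06,"yaw":-0.127},{"grip":0.091,"x":0.001,"y":0.003,"z":0.08,"yaw":-0.127},{"grip":0.091,"x":0.001,"y":0.003,"z":0.092,"yaw":-0.127}]' >/dev/null
python3 -m crank '[{"grip":0.06,"x":0,"y":0,"z":0,"yaw":0},{"grip":0.04,"x":0,"y":0,"z":0,"yaw":0},{"grip":0.02,"x":0,"y":0,"z":0,"yaw":0},{"grip":0.02,"x":0,"y":0,"z":0,"yaw":0},{"grip":0.02,"x":0,"y":0,"z":0,"yaw":0}]' 10
python3 -m crank '[{"grip":0.02,"x":0,"y":0,"z":0,"yaw":0},{"grip":0.02,"x":0,"y":0,"z":0,"yaw":0},{"grip":0.02,"x":0,"y":0,"z":0,"yaw":0},{"grip":0.02,"x":0,"y":0,"z":0,"yaw":0},{"grip":0.02,"x":0,"y":0,"z":0,"yaw":0}]' 10
python3 go.py 522 21 135 135.7
```

```text
time_s: 3.48
ee_pos: [523.2, 21.2, 137.0]
ee_rot: [179.9, 0.1, 135.4]
force: [-0.1, -1.0, -0.1]
gripper_width: 60.5
gripper_force: 0.0
time_s: 3.9
ee_pos: [522.6, 21.2, 136.2]
ee_rot: [180.0, 0.0, 135.4]
force: [-1.3, -0.7, 1.5]
gripper_width: 36.3
gripper_force: 10.0
need [ 0.0003 -0.0005  0.0012] yaw -0.006 | t 3.9 pos [522.6  21.2 136.2] rot [180.    0.  135.4] w 36.3 F [-1.29 -0.67  1.49] gf 10.0
```

```bash
python3 -m crank '[{"grip":0.02,"x":0,"y":0,"z":-0.015,"yaw":0},{"grip":0.02,"x":0,"y":0,"z":-0.035,"yaw":0},{"grip":0.02,"x":0,"y":0,"z":-0.06,"yaw":0},{"grip":0.02,"x":0,"y":0,"z":-0.085,"yaw":0},{"grip":0.02,"x":0,"y":0,"z":-0.1,"yaw":0}]' 15
python3 -m crank '[{"grip":0.02,"x":0,"y":0,"z":0,"yaw":0},{"grip":0.02,"x":-0.01,"y":0,"z":0,"yaw":0},{"grip":0.02,"x":-0.025,"y":0,"z":0,"yaw":0},{"grip":0.02,"x":-0.045,"y":0,"z":0,"yaw":0},{"grip":0.02,"x":-0.065,"y":0,"z":0,"yaw":0}]'
python3 go.py 568.5 -24.4 165 135.7
python3 - <<'E'
from h import *
cv2.imwrite("pics/s2.png",grab_frame("side")[100:310,140:420,::-1].repeat(2,0).repeat(2,1))
E
```

```text
time_s: 4.32
ee_pos: [523.1, 21.3, 237.9]
ee_rot: [179.9, 0.1, 135.4]
force: [0.8, -0.1, -2.9]
gripper_width: 36.0
gripper_force: 15.0
time_s: 4.73
ee_pos: [569.3, -25.8, 233.8]
ee_rot: [-179.9, -0.1, 135.4]
force: [1.4, -0.4, -2.7]
gripper_width: 35.8
gripper_force: 15.0
need [0.0014 0.0006 0.0688] yaw -0.005 | t 4.73 pos [569.3 -25.8 233.8] rot [-1.799e+02 -1.000e-01  1.354e+02] w 35.8 F [ 1.43 -0.42 -2.66] gf 15.0
```

View pics/s2.png

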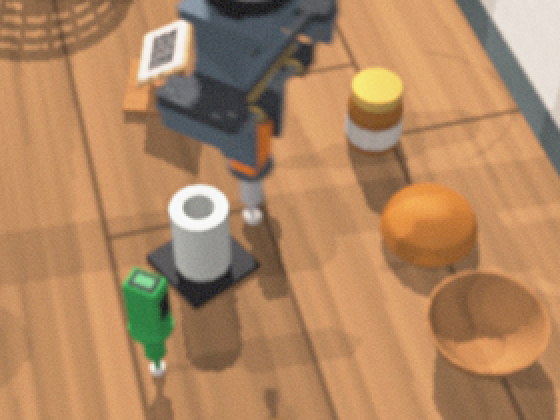

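The gauge is out of the stand, with its white foot at crop (252,215). Next I lower it beside the empty tube and pivot it in the grip against the fixed rim.

```bash
python3 -m crank '[{"grip":0.02,"x":0,"y":0,"z":0.015,"yaw":0},{"grip":0.02,"x":0,"y":0,"z":0.03,"yaw":0},{"grip":0.02,"x":0,"y":0,"z":0.05,"yaw":0},{"grip":0.02,"x":0.001,"y":0.001,"z":0.064,"yaw":0},{"grip":0.02,"x":0.001,"y":0.001,"z":0.069,"yaw":0}]' 10
python3 -m crank '[{"grip":0.02,"x":0.01,"y":0,"z":0,"yaw":0},{"grip":0.02,"x":0.018,"y":0,"z":0,"yaw":0},{"grip":0.02,"x":0.024,"y":0,"z":0,"yaw":0},{"grip":0.02,"x":0.029,"y":0,"z":0,"yaw":0},{"grip":0.02,"x":0.034,"y":0,"z":0,"yaw":0}]' 
python3 -m crank '[{"grip":0.02,"x":0.005,"y":0,"z":0,"yaw":0},{"grip":0.02,"x":0.010,"y":0,"z":0,"yaw":0},{"grip":0.02,"x":0.014,"y":0,"z":0,"yaw":0},{"grip":0.02,"x":0.014,"y":0,"z":0,"yaw":0},{"grip":0.02,"x":0.014,"y":0,"z":0,"yaw":0}]' 
python3 go.py 519 24 165 135.7
python3 - <<'E'
from h import *
cv2.imwrite("pics/s3.png",grab_frame("side")[100:310,140:420,::-1].repeat(2,0).repeat(2,1))
E
```

```text
time_s: 5.2
ee_pos: [567.2, -23.8, 162.4]
ee_rot: [-179.7, -0.3, 135.3]
force: [-0.8, -0.3, -2.4]
gripper_width: 36.2
gripper_force: 10.0
time_s: 5.62
ee_pos: [545.1, 0.8, 168.2]
ee_rot: [179.9, 0.2, 135.4]
force: [1.0, -3.9, -1.5]
gripper_width: 35.9
gripper_force: 10.0
time_s: 6.03
ee_pos: [534.4, 11.2, 167.0]
ee_rot: [180.0, -0.0, 135.4]
force: [0.6, 0.0, -1.0]
gripper_width: 35.9
gripper_force: 10.0
need [ 0.02   -0.0017  0.0021] yaw -0.005 | t 6.03 pos [534.4  11.2 167. ] rot [180.   -0.  135.4] w 35.9 F [ 0.65  0.03 -1.  ] gf 10.0
```

View pics/s3.png

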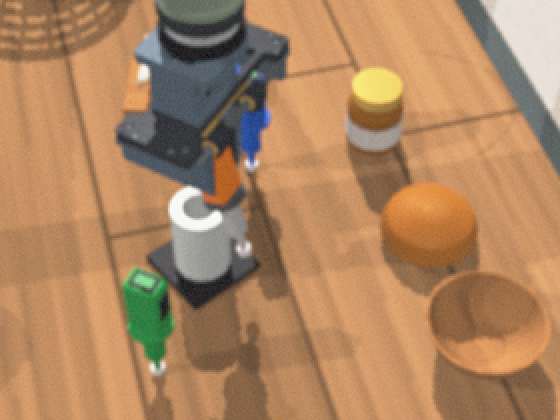

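The gauge is pivoting on the rim, with the foot at crop (244,248) swinging outward. I push about 19 mm further, back off and measure the tilt.

```bash
python3 -m crank '[{"grip":0.02,"x":0.006,"y":-0.001,"z":0.001,"yaw":0},{"grip":0.02,"x":0.012,"y":-0.001,"z":0.002,"yaw":0},{"grip":0.02,"x":0.019,"y":-0.001,"z":0.002,"yaw":0},{"grip":0.02,"x":0.019,"y":-0.001,"z":0.002,"yaw":0},{"grip":0.02,"x":0.019,"y":-0.001,"z":0.002,"yaw":0}]' 
python3 -m crank '[{"grip":0.02,"x":0,"y":0,"z":0,"yaw":0},{"grip":0.02,"x":0,"y":0,"z":0,"yaw":0},{"grip":0.02,"x":-0.01,"y":0,"z":-0.01,"yaw":0},{"grip":0.02,"x":-0.03,"y":0,"z":-0.02,"yaw":0},{"grip":0.02,"x":-0.045,"y":0,"z":-0.05,"yaw":0}]' 30
python3 -m crank '[{"grip":0.02,"x":0,"y":0,"z":0,"yaw":0},{"grip":0.02,"x":0,"y":0,"z":-0.02,"yaw":0},{"grip":0.02,"x":0,"y":0,"z":-0.05,"yaw":0},{"grip":0.02,"x":0,"y":0,"z":-0.07,"yaw":0},{"grip":0.02,"x":0,"y":0,"z":-0.07,"yaw":0}]'
python3 go.py 519 24 165 135.7
python3 - <<'E'
from h import *
s=state();p=s["ee_pos"];R=Ro.from_euler('xyz',s["ee_rot"],degrees=True).as_matrix()
g=p-5*R[:,2]
ims={n:(camera_model(n),grab_frame(n)) for n in("side","wrist","top")}
out=[]
for n,(c,im) in ims.items():
    tip=g+125*(R[:,2]*np.cos(.47)-R[:,0]*np.sin(.47))
    for a in(20,24,28,32): print(n,a,proj(c,g+125*(R[:,2]*np.cos(np.radians(a))-R[:,0]*np.sin(np.radians(a)))).round(1))
    u,v=proj(c,tip)[0].astype(int)
    u=np.clip(u,35,525);v=np.clip(v,35,385)
    out.append(cv2.resize(im[v-35:v+35,u-35:u+35,::-1],(266,266),interpolation=cv2.INTER_CUBIC));print("origin",u-35,v-35)
    cv2.imwrite(f"pics/{n}4.png",im[:,:,::-1])
cv2.imwrite("pics/m4.png",np.hstack(out))
E
```

```text
time_s: 6.5
ee_pos: [519.2, 23.9, 164.7]
ee_rot: [-179.9, -0.1, 135.4]
force: [0.1, -0.4, -3.0]
gripper_width: 36.0
gripper_force: 10.0
time_s: 6.92
ee_pos: [550.4, -8.6, 211.7]
ee_rot: [-179.6, -0.4, 135.4]
force: [0.2, -0.6, -2.8]
gripper_width: 36.0
gripper_force: 30.0
time_s: 7.33
ee_pos: [554.1, -8.0, 288.7]
ee_rot: [179.7, 0.3, 135.4]
force: [1.1, -0.2, -2.0]
gripper_width: 35.7
gripper_force: 30.0
need [ 0.0482 -0.0026  0.1234] yaw -0.006 | t 7.33 pos [554.1  -8.  288.7] rot [179.7   0.3 135.4] w 35.7 F [ 1.1  -0.15 -1.98] gf 30.0
side 20 [[276.8 191.9]]
side 24 [[280.6 192.3]]
side 28 [[284.3 192.5]]
side 32 [[287.9 192.4]]
origin 248 157
wrist 20 [[287.  257.7]]
wrist 24 [[286.9 267.2]]
wrist 28 [[286.9 276.9]]
wrist 32 [[286.9 286.7]]
origin 251 239
top 20 [[302.6 211. ]]
top 24 [[305.7 207.9]]
top 28 [[308.6 204.7]]
top 32 [[311.6 201.7]]
origin 272 170
```

View pics/m4.png

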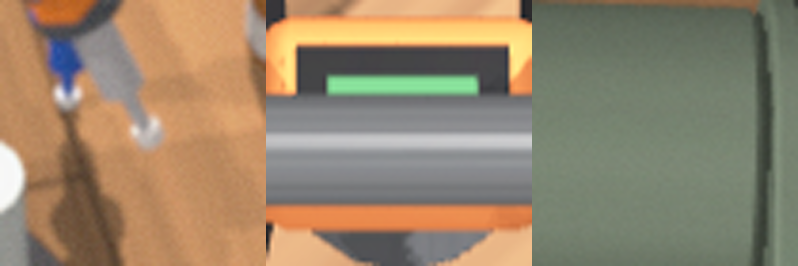

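```bash
python3 go.py 445.4 320.1 285 163.5
```

```text
need [ 0.3059  0.1591 -0.0015] yaw -0.491 | t 7.48 pos [551.4  -8.  283.1] rot [-1.799e+02 -1.000e-01  1.354e+02] w 35.5 F [-1.04 -0.13 -3.32] gf 30.0
```

```bash
python3 -m crank '[{"grip":0.02,"x":0.02,"y":0.01,"z":0,"yaw":0},{"grip":0.02,"x":0.05,"y":0.026,"z":0,"yaw":0},{"grip":0.02,"x":0.083,"y":0.043,"z":0,"yaw":0},{"grip":0.02,"x":0.117,"y":0.061,"z":0,"yaw":0},{"grip":0.02,"x":0.15,"y":0.078,"z":0,"yaw":0}]' 30 >/dev/null
python3 -m crank '[{"grip":0.02,"x":0.034,"y":0.018,"z":0,"yaw":0},{"grip":0.02,"x":0.068,"y":0.036,"z":0,"yaw":0},{"grip":0.02,"x":0.1,"y":0.052,"z":0,"yaw":0},{"grip":0.02,"x":0.13,"y":0.068,"z":0,"yaw":0},{"grip":0.02,"x":0.156,"y":0.081,"z":0,"yaw":0}]' >/dev/null
python3 -m crank '[{"grip":0.02,"x":0,"y":0,"z":0,"yaw":-0.1},{"grip":0.02,"x":0,"y":0,"z":0,"yaw":-0.2},{"grip":0.02,"x":0,"y":0,"z":0,"yaw":-0.3},{"grip":0.02,"x":0,"y":0,"z":0,"yaw":-0.4},{"grip":0.02,"x":0,"y":0,"z":0,"yaw":-0.49}]' >/dev/null
python3 -m crank '[{"grip":0.02,"x":0,"y":0,"z":0.01,"yaw":0},{"grip":0.02,"x":0,"y":0,"z":0.025,"yaw":0},{"grip":0.02,"x":0,"y":0,"z":0.037,"yaw":0},{"grip":0.02,"x":0,"y":0,"z":0.037,"yaw":0},{"grip":0.02,"x":0,"y":0,"z":0.037,"yaw":0}]' >/dev/null
cat > look.py <<'E'
import sys
from h import *
s=state();p=s["ee_pos"];R=Ro.from_euler('xyz',s["ee_rot"],degrees=True).as_matrix();g=p-5*R[:,2]
c=camera_model("side");im=grab_frame("side");t=grab_frame("top");k=sys.argv[1]
cv2.imwrite(f"pics/side{k}.png",im[:,:,::-1]);cv2.imwrite(f"pics/top{k}.png",t[:,:,::-1])
for a in(24,27,30,33):
    d=R[:,2]*np.cos(np.radians(a))-R[:,0]*np.sin(np.radians(a))
    q=proj(c,[g+90*d,g+125*d,g+206*d]);e=q[1]-q[0]
    print(a,q.round(1).tolist(),"img slope",np.degrees(np.arctan2(e[0],e[1])).round(1))
d=R[:,2]*.88-R[:,0]*.47;u,v=proj(c,g+100*d)[0].astype(int)
u=np.clip(u,50,510);v=np.clip(v,50,370)
cv2.imwrite(f"pics/m{k}.png",cv2.resize(im[v-50:v+50,u-50:u+50,::-1],(600,600),interpolation=cv2.INTER_CUBIC));print("origin",u-50,v-50)
E
python3 look.py 5;python3 go.py 445.4 320.1 245 163.5
```

```text
24 [[190.1, 91.0], [198.1, 102.4], [215.2, 127.2]] img slope 34.7
27 [[191.9, 90.3], [200.5, 101.5], [219.2, 125.8]] img slope 37.5
30 [[193.7, 89.5], [202.9, 100.5], [223.0, 124.3]] img slope 40.2
33 [[195.3, 88.7], [205.2, 99.3], [226.7, 122.5]] img slope 42.8
origin 145 43
need [ 0.001  -0.0001  0.0027] yaw -0.002 | t 9.25 pos [446.4 319.9 247.7] rot [-180.    -0.   163.4] w 35.7 F [ 0.29  0.21 -2.87] gf 30.0
```

View pics/m5.png

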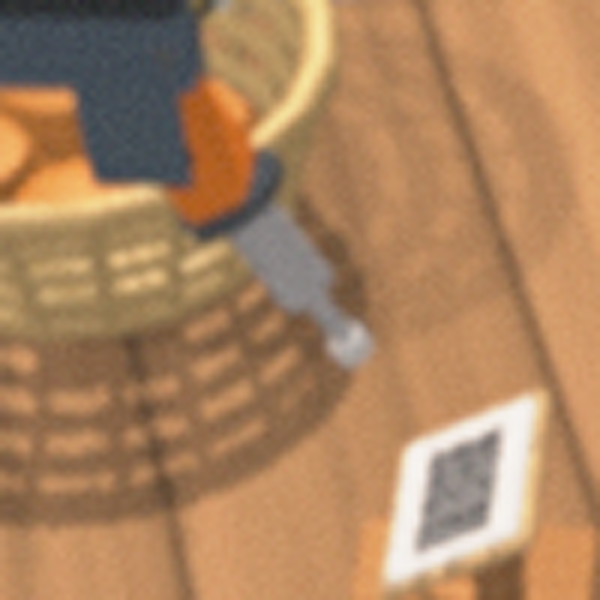

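The foot end is at crop (353,357), over the label at (460,490). By eye the slope suggests a tilt of about 25 to 30 degrees, so I'll fit a silhouette model to get a number.

```bash
cat > fit.py <<'E'
import sys
from h import *
from scipy.optimize import minimize
def sil(c,o,zax,sub=4,box=None):
    x0,y0,w,h=box;m=np.zeros((h*sub,w*sub),np.uint8)
    u=np.cross(zax,[0,1,0.3]);u/=np.linalg.norm(u);v=np.cross(zax,u);t=np.linspace(0,2*np.pi,40)[:,None]
    for r,a,b in((22,6,0),(11,0,-45),(4,-45,-70),(7,-69,-80)):
        P=np.vstack([o+z*zax+r*(np.cos(t)*u+np.sin(t)*v) for z in(a,b)])
        q=((proj(c,P)+.5-[x0,y0])*sub).astype(np.int32);cv2.fillConvexPoly(m,cv2.convexHull(q),255)
    return cv2.resize(m,(w,h),interpolation=cv2.INTER_AREA)/255.
def fit(k,a0=28):
    s=state();p=s["ee_pos"];R=Ro.from_euler('xyz',s["ee_rot"],degrees=True).as_matrix();g=p-5*R[:,2]
    c=camera_model("side");im=cv2.imread(f"pics/side{k}.png")
    def pose(q):
        a,b=np.radians(q[:2]);z=R@np.array([np.sin(a)*np.cos(b),np.sin(b),-np.cos(a)*np.cos(b)])
        return g-46*z+R[:,0]*q[2]+R[:,2]*q[3]+R[:,1]*q[4],z
    o,z=pose([a0,0,0,0,0]);ends=proj(c,[o-5*z,o-88*z]);lo=np.floor(ends.min(0)-9).astype(int);hi=np.ceil(ends.max(0)+9).astype(int)
    box=(*lo,*(hi-lo));hsv=cv2.cvtColor(im,cv2.COLOR_BGR2HSV)[lo[1]:hi[1],lo[0]:hi[0]]
    obs=np.clip((110.-hsv[:,:,1])/40,0,1)
    zz,ii=np.mgrid[0:obs.shape[0],0:obs.shape[1]];ax=proj(c,[o,o-80*z])
    d=ax[1]-ax[0];d/=np.linalg.norm(d);pts=np.stack([ii+lo[0],zz+lo[1]],-1)-ax[0]
    along=pts@d;perp=np.abs(pts@[-d[1],d[0]]);wt=((along>7)&(perp<11)).astype(float)
    f=lambda q:((sil(c,*pose(q),box=box)-obs)**2*wt).sum()+.02*(q[2]**2+q[3]**2+4*q[4]**2+q[1]**2)
    best=min((minimize(f,[a,0,0,0,0],method="Nelder-Mead",options=dict(initial_simplex=np.array([[a,0,0,0,0]]+[list(np.array([a,0,0,0,0])+np.eye(5)[i]*3) for i in range(5)]),maxiter=600)) for a in(a0-4,a0,a0+4)),key=lambda r:r.fun)
    print("tilt,b,dx,dz,dy",best.x.round(2),"cost",round(best.fun,2))
    for a in range(20,36,2):
        r=minimize(lambda q:f([a,0,*q]),[0,0,0],method="Nelder-Mead",options=dict(initial_simplex=[[0,0,0],[3,0,0],[0,3,0],[0,0,2]]))
        print(a,round(r.fun,2),r.x.round(1))
    S=sil(c,*pose(best.x),box=box)
    cv2.imwrite(f"pics/f{k}.png",cv2.resize(np.hstack([obs,S,np.abs(obs-S)*wt])*255,None,fx=5,fy=5))
fit(sys.argv[1])
E
python3 fit.py 5
```

```text
tilt,b,dx,dz,dy [28.89  1.61 -4.4   2.68 -0.24] cost 29.11
20 61.12 [-15.4   3.7   5.3]
22 47.31 [-12.6   3.6   4.7]
24 35.64 [-10.    4.1   3.7]
26 28.91 [-7.6  3.9  2. ]
28 29.78 [-4.7  5.1  1.2]
30 32.05 [-2.8  4.9 -0.8]
32 38.19 [-0.2  5.9 -1.5]
34 48.65 [ 2.6  7.  -1.8][ WARN:0@2.768] global loadsave.cpp:1063 imwrite_ Unsupported depth image for selected encoder is fallbacked to CV_8U.
```

View pics/f5.png

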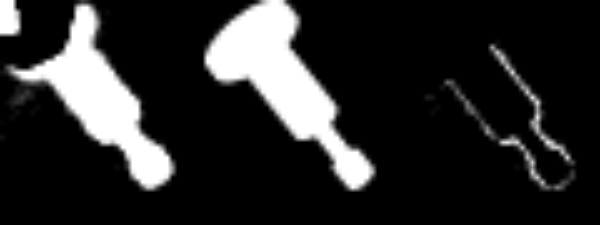

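```bash
cat > tgt.py <<'E'
import sys
from h import *
from go import need
def rel(yaw,ext,a=26.5,dx=-5,dz=4,dy=.5):
    R=Ro.from_euler('xyz',[180,0,yaw],degrees=True).as_matrix();a=np.radians(a)
    z=R@[np.sin(a),0,-np.cos(a)]
    return -5*R[:,2]-46*z+R@[dx,dy,dz]-ext*z,z
if __name__=="__main__":
    x,y,Z,yaw,ext=map(float,sys.argv[1:6])
    r,z=rel(yaw,ext);t=np.array([x,y,Z])-r;print("TCP",t.round(1),"gauge z",z.round(3));need(*t,yaw)
E
python3 tgt.py 541.2 291.7 70 163.5 160
```

```text
TCP [448.1 318.7 253.4] gauge z [-0.428  0.127  0.895]
need [-0.002  -0.0006 -0.0057] yaw -0.002 | t 9.25 pos [446.4 319.9 247.7] rot [-180.    -0.   163.4] w 35.7 F [ 0.29  0.21 -2.87] gf 30.0
```

```bash
python3 -m crank '[{"grip":0.02,"x":-0.001,"y":0,"z":-0.003,"yaw":0},{"grip":0.02,"x":-0.002,"y":-0.001,"z":-0.006,"yaw":0},{"grip":0.02,"x":-0.002,"y":-0.001,"z":-0.006,"yaw":0},{"grip":0.02,"x":-0.002,"y":-0.001,"z":-0.006,"yaw":0},{"grip":0.02,"x":-0.002,"y":-0.001,"z":-0.006,"yaw":0}]'
python3 look.py 6; python3 fit.py 6 2>/dev/null; python3 tgt.py 541.2 291.7 70 163.5 160
python3 - <<'E'
from h import *
im=grab_frame("wrist");W=camera_model("wrist");cv2.imwrite("pics/w6.png",im[:,:,::-1])
print(proj(W,[541.2,291.7,70]))
E
```

```text
time_s: 9.67
ee_pos: [448.1, 318.3, 254.2]
ee_rot: [180.0, 0.0, 163.4]
force: [-0.3, 0.8, -2.4]
gripper_width: 35.9
gripper_force: 30.0
24 [[191.1, 87.8], [199.1, 99.3], [216.4, 124.2]] img slope 34.8
27 [[192.9, 87.1], [201.5, 98.4], [220.3, 122.8]] img slope 37.6
30 [[194.6, 86.3], [203.9, 97.3], [224.2, 121.2]] img slope 40.3
33 [[196.3, 85.4], [206.2, 96.2], [227.9, 119.5]] img slope 42.9
origin 146 39
tilt,b,dx,dz,dy [27.8  -1.55 -6.81  4.2   1.34] cost 27.76
20 61.2 [-17.7   1.3   6.2]
22 47.16 [-14.7   2.6   6.1]
24 33.85 [-12.1   0.2   2.8]
26 29.39 [-8.8  2.2  3.6]
28 27.82 [-6.8  2.   2.1]
30 29.36 [-4.8  2.9 -0.3]
32 33.8 [-1.6  2.9 -0.5]
34 42.45 [ 0.6  3.7 -1.4]
TCP [448.1 318.7 253.4] gauge z [-0.428  0.127  0.895]
need [-0.0001  0.0005  0.0006] yaw -0.001 | t 9.77 pos [447.9 318.3 254. ] rot [-180.     0.   163.5] w 36.0 F [-0.14  0.29 -2.9 ] gf 30.0
[[286.84403114 274.13230716]]
```

View pics/w6.png

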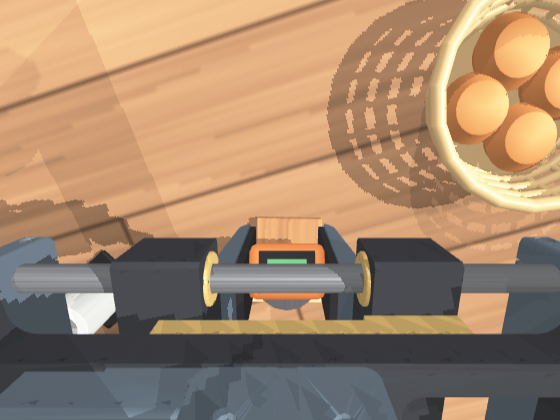

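The label and easel are laterally centred under the gauge (column 290 against 287). The handle's top face spans rows 243 to 302, so I'll use those as an extra constraint on tilt.

Run:
```python
from h import *
from tgt import rel
W=camera_model("wrist");p=state()["ee_pos"];yaw=163.5
R=Ro.from_euler('xyz',[180,0,yaw],degrees=True).as_matrix()
im=cv2.imread("pics/w6.png");hsv=cv2.cvtColor(im,cv2.COLOR_BGR2HSV)
print([ (v,hsv[v,258].tolist()) for v in range(236,250)],[(v,hsv[v,258].tolist()) for v in range(290,312,1)])
print("green rows",[ (v,hsv[v,287].tolist()) for v in range(246,264)])
for a,dx,dz in((26.5,-5,4),(27.8,-6.8,4.2),(27.3,-6,4),(29,-5,3),(29,0,0),(26,-2,2),(26,0,0)):
    r,z=rel(yaw,-72,a,dx,dz,0);y=np.cross(z,R[:,1]);
    r2,_=rel(yaw,-40,a,dx,dz,0)
    print(a,dx,dz,proj(W,[p+r+13*y,p+r-13*y])[:,1].round(1))
    r3,z=rel(yaw,160,a,dx,dz,.5);print("   aim err tool",(R.T@(p+r3-np.array([541.2,291.7,70]))).round(1))
```

```text
[(236, [15, 117, 247]), (237, [15, 118, 247]), (238, [13, 128, 226]), (239, [12, 129, 188]), (240, [12, 128, 188]), (241, [12, 128, 188]), (242, [13, 125, 184]), (243, [11, 154, 207]), (244, [11, 172, 231]), (245, [12, 171, 239]), (246, [12, 168, 243]), (247, [12, 164, 245]), (248, [13, 162, 247]), (249, [13, 160, 249])] [(290, [105, 8, 133]), (291, [105, 8, 125]), (292, [11, 47, 136]), (293, [10, 142, 194]), (294, [11, 169, 229]), (295, [11, 170, 233]), (296, [11, 173, 227]), (297, [11, 174, 221]), (298, [11, 175, 210]), (299, [16, 113, 243]), (300, [22, 74, 253]), (301, [17, 91, 239]), (302, [13, 107, 193]), (303, [13, 112, 211]), (304, [14, 110, 225]), (305, [14, 108, 227]), (306, [14, 111, 226]), (307, [14, 112, 225]), (308, [14, 113, 226]), (309, [14, 111, 226]), (310, [14, 107, 226]), (311, [14, 108, 227])]
green rows [(246, [12, 168, 242]), (247, [12, 167, 243]), (248, [12, 165, 245]), (249, [13, 161, 248]), (250, [11, 161, 209]), (251, [10, 82, 87]), (252, [150, 5, 56]), (253, [0, 0, 56]), (254, [0, 0, 56]), (255, [105, 9, 57]), (256, [120, 13, 58]), (257, [120, 9, 58]), (258, [69, 44, 81]), (259, [66, 96, 175]), (260, [67, 102, 214]), (261, [66, 101, 214]), (262, [66, 102, 213]), (263, [67, 86, 171])]
26.5 -5 4 [242.  299.1]
   aim err tool [ 0.1 -0.5 -0.6]
27.8 -6.8 4.2 [244.2 301.1]
   aim err tool [-5.9 -0.5 -2.5]
27.3 -6 4 [243.2 300.2]
   aim err tool [-3.5 -0.5 -1.9]
29 -5 3 [240.5 297.7]
   aim err tool [-7.9 -0.5 -5.7]
29 0 0 [232.4 291. ]
   aim err tool [-2.9 -0.5 -8.7]
26 -2 2 [237.8 295.9]
   aim err tool [ 4.7 -0.5 -1.8]
26 0 0 [235.1 294.1]
   aim err tool [ 6.7 -0.5 -3.8]
```

```bash
sed -i 's/a=26.5,dx=-5,/a=27,dx=-5.5,/' tgt.py
H='x'
python3 -m crank '[{"grip":0.02,"x":0.001,"y":0.001,"z":0,"yaw":0},{"grip":0.02,"x":0.002,"y":0.001,"z":0.002,"yaw":0},{"grip":0.02,"x":0.002,"y":0.001,"z":0.002,"yaw":0},{"grip":0.02,"x":0.002,"y":0.001,"z":0.002,"yaw":0},{"grip":0.02,"x":0.002,"y":0.001,"z":0.002,"yaw":0}]'
python3 tgt.py 541.2 291.7 70 163.5 160
python3 -m crank '[{"grip":0.02,"x":0,"y":0,"z":0,"yaw":0},{"grip":0.02,"x":0,"y":0,"z":0,"yaw":0},{"grip":0.02,"x":0,"y":0,"z":0,"yaw":0},{"grip":0.02,"x":0,"y":0,"z":0,"yaw":0},{"grip":0.02,"x":0,"y":0,"z":0,"yaw":0}]' >/dev/null
python3 -m crank '[{"grip":0.02,"x":0,"y":0,"z":0,"yaw":0},{"grip":0.02,"x":0,"y":0,"z":0,"yaw":0},{"grip":0.02,"x":0,"y":0,"z":0,"yaw":0},{"grip":0.02,"x":0,"y":0,"z":0,"yaw":0},{"grip":0.02,"x":0,"y":0,"z":0,"yaw":0}]' >/dev/null
python3 -m crank '[{"grip":0.02,"x":0,"y":0,"z":0,"yaw":0},{"grip":0.02,"x":0,"y":0,"z":0,"yaw":0},{"grip":0.02,"x":0,"y":0,"z":0,"yaw":0},{"grip":0.02,"x":0,"y":0,"z":0,"yaw":0},{"grip":0.02,"x":0,"y":0,"z":0,"yaw":0}]' >/dev/null
python3 -m crank '[{"grip":0.02,"x":0,"y":0,"z":0,"yaw":0},{"grip":0.02,"x":0,"y":0,"z":0,"yaw":0},{"grip":0.02,"x":0,"y":0,"z":0,"yaw":0},{"grip":0.02,"x":0,"y":0,"z":0,"yaw":0},{"grip":0.02,"x":0,"y":0,"z":0,"yaw":0}]' >/dev/null
python3 -m crank '[{"grip":0.02,"x":0,"y":0,"z":0,"yaw":0},{"grip":0.02,"x":0,"y":0,"z":0,"yaw":0},{"grip":0.02,"x":0,"y":0,"z":0,"yaw":0},{"grip":0.02,"x":0,"y":0,"z":0,"yaw":0},{"grip":0.02,"x":0,"y":0,"z":0,"yaw":0}]'
python3 tgt.py 541.2 291.7 70 163.5 160
python3 - <<'E'
from h import *
# loaf centre: fit board + loaf silhouette in initial top image
t=cv2.imread("pics/top0.png");T=camera_model("top");hsv=cv2.cvtColor(t,cv2.COLOR_BGR2HSV)
m=((hsv[:,:,1]>150)&(hsv[:,:,2]>120)).astype(np.uint8)*255;m[:, :365]=0;m[:,475:]=0;m[:195]=0;m[300:]=0
m=cv2.morphologyEx(m,cv2.MORPH_CLOSE,np.ones((9,9)));c=max(cv2.findContours(m,0,1)[0],key=cv2.contourArea)
h=cv2.convexHull(c);e=cv2.fitEllipse(h);print("loaf",e)
for z in(25,35,45): print(z,atz(T,e[0],z), e[1][0]/447*(980-z))
v=(hsv[:,:,2]<75).astype(np.uint8)*255;v[:,:365]=0;v[:,475:]=0;v[:195]=0;v[305:]=0
ys,xs=np.nonzero(v);print("dark bbox",xs.min(),xs.max(),ys.min(),ys.max())
E
```

```text
time_s: 10.23
ee_pos: [446.3, 319.8, 251.8]
ee_rot: [-180.0, -0.0, 163.5]
force: [1.0, 0.7, -2.3]
gripper_width: 36.0
gripper_force: 30.0
TCP [446.1 319.3 252.5] gauge z [-0.435  0.129  0.891]
need [ 0.0001 -0.0005 -0.0007] yaw -0.001 | t 10.23 pos [446.3 319.8 251.8] rot [-180.    -0.   163.5] w 36.0 F [ 0.97  0.67 -2.26] gf 30.0
time_s: 12.32
ee_pos: [446.4, 319.8, 251.9]
ee_rot: [-180.0, 0.0, 163.5]
force: [-0.6, 0.1, -2.1]
gripper_width: 36.1
gripper_force: 30.0
TCP [446.1 319.3 252.5] gauge z [-0.435  0.129  0.891]
need [ 0.0001 -0.0005 -0.0006] yaw -0.001 | t 12.32 pos [446.4 319.8 251.9] rot [-180.     0.   163.5] w 36.1 F [-0.64  0.07 -2.09] gf 30.0
loaf ((418.8200988769531, 248.06150817871094), (84.42484283447266, 87.72273254394531), 118.9670639038086)
25 [ 513.32470069 -300.38701209   25.        ] 180.37074923248633
35 [ 513.40953255 -297.46992988   35.        ] 178.48205028764355
45 [ 513.4943644  -294.55284767   45.        ] 176.59335134280076
dark bbox 365 463 206 291
```

```bash
python3 -m crank '[{"grip":0.02,"x":0.01,"y":0,"z":-0.015,"yaw":0},{"grip":0.02,"x":0.01,"y":0,"z":-0.03,"yaw":0},{"grip":0.02,"x":0.01,"y":0,"z":-0.045,"yaw":0},{"grip":0.02,"x":0.01,"y":0,"z":-0.06,"yaw":0},{"grip":0.02,"x":0.01,"y":0,"z":-0.06,"yaw":0}]' >/dev/null
python3 tgt.py 479.3 -274.5 97 144.5 120
python3 - <<'E'
from h import *
s=cv2.imread("pics/side0.png");S=camera_model("side");T=camera_model("top");hsv=cv2.cvtColor(s,cv2.COLOR_BGR2HSV)
m=((hsv[:,:,1]>150)&(hsv[:,:,2]>150)).astype(np.uint8)*255;m[:305]=0;m[:,:218]=0;m[:,336:]=0
m=cv2.morphologyEx(m,cv2.MORPH_OPEN,np.ones((3,3)));c=max(cv2.findContours(m,0,1)[0],key=cv2.contourArea);h=cv2.convexHull(c)[:,0]
print(h.min(0),h.max(0))
# sphere-cap/ellipsoid model dome: half-ellipsoid r=90, heights; fit centre using silhouettes of ellipsoid (upper) in both views
t=cv2.imread("pics/top0.png");ht=cv2.cvtColor(t,cv2.COLOR_BGR2HSV)
mt=((ht[:,:,1]>150)&(ht[:,:,2]>120)).astype(np.uint8)*255;mt[:,:365]=0;mt[:,475:]=0;mt[:195]=0;mt[300:]=0
mt=cv2.morphologyEx(mt,cv2.MORPH_CLOSE,np.ones((9,9)));ct=cv2.convexHull(max(cv2.findContours(mt,0,1)[0],key=cv2.contourArea))[:,0]
th=np.linspace(0,2*np.pi,60)
for zw in(20,30,40):
  hh=104-zw;ph=np.linspace(-.3,np.pi/2,20)
  P=np.array([[90*np.cos(p)*np.cos(a),90*np.cos(p)*np.sin(a),hh*np.sin(p) if p>0 else 20*np.sin(p)] for p in ph for a in th])
  def sd(c,x,ctr):
    H=cv2.convexHull(proj(c,P+[x[0],x[1],zw]).astype(np.float32))
    return [cv2.pointPolygonTest(H,(float(a)+.0,float(b)),True) for a,b in ctr]
  up=h[(h[:,1]<400)]
  for nm,f in(("top",lambda x:sd(T,x,ct)),("side",lambda x:sd(S,x,up)),("both",lambda x:sd(T,x,ct)+sd(S,x,up))):
    r=least_squares(f,[513,-297],diff_step=1e-3);d=np.array([479.3,-274.5])-r.x
    print(zw,nm,r.x.round(1),"rms",np.sqrt(np.mean(r.fun**2)).round(2),"dist",np.hypot(*d).round(1),"az",np.degrees(np.arctan2(d[1],d[0])).round(1))
E
```

```text
TCP [ 413.2 -228.   243.9] gauge z [-0.37   0.264  0.891]
need [-0.133  -0.5361  0.0691] yaw 0.331 | t 12.73 pos [437.9 323.6 315.1] rot [179.7   0.2 163.5] w 36.0 F [ 1.3  -0.17 -2.32] gf 30.0
[223 311] [330 417]
20 top [ 514.5 -299. ] rms 1.86 dist 42.9 az 145.2
20 side [ 514.6 -293.9] rms 2.46 dist 40.3 az 151.3
20 both [ 514.2 -297.1] rms 2.26 dist 41.6 az 147.0
30 top [ 514.5 -296.6] rms 1.62 dist 41.6 az 147.8
30 side [ 513.7 -297.2] rms 2.13 dist 41.2 az 146.5
30 both [ 514.1 -296.8] rms 1.85 dist 41.3 az 147.3
40 top [ 514.5 -294.2] rms 1.36 dist 40.4 az 150.7
40 side [ 512.7 -300.6] rms 1.78 dist 42.4 az 141.9
40 both [ 513.9 -296.5] rms 1.84 dist 41.0 az 147.5
```

```bash
python3 -m crank '[{"grip":0.02,"x":-0.006,"y":-0.025,"z":0,"yaw":0},{"grip":0.02,"x":-0.016,"y":-0.064,"z":0,"yaw":0},{"grip":0.02,"x":-0.026,"y":-0.103,"z":0,"yaw":0},{"grip":0.02,"x":-0.035,"y":-0.14,"z":0,"yaw":0},{"grip":0.02,"x":-0.044,"y":-0.178,"z":0,"yaw":0}]' >/dev/null
python3 -m crank '[{"grip":0.02,"x":-0.009,"y":-0.036,"z":0,"yaw":0},{"grip":0.02,"x":-0.018,"y":-0.072,"z":0,"yaw":0},{"grip":0.02,"x":-0.027,"y":-0.108,"z":0,"yaw":0},{"grip":0.02,"x":-0.036,"y":-0.144,"z":0,"yaw":0},{"grip":0.02,"x":-0.044,"y":-0.178,"z":0,"yaw":0}]' >/dev/null
python3 -m crank '[{"grip":0.02,"x":-0.009,"y":-0.036,"z":0,"yaw":0},{"grip":0.02,"x":-0.018,"y":-0.072,"z":0,"yaw":0},{"grip":0.02,"x":-0.027,"y":-0.108,"z":0,"yaw":0},{"grip":0.02,"x":-0.036,"y":-0.144,"z":0,"yaw":0},{"grip":0.02,"x":-0.044,"y":-0.178,"z":0,"yaw":0}]' >/dev/null
python3 -m crank '[{"grip":0.02,"x":0,"y":0,"z":0,"yaw":0.07},{"grip":0.02,"x":0,"y":0,"z":0,"yaw":0.15},{"grip":0.02,"x":0,"y":0,"z":0,"yaw":0.23},{"grip":0.02,"x":0,"y":0,"z":0,"yaw":0.288},{"grip":0.02,"x":0,"y":0,"z":0,"yaw":0.288}]'
python3 tgt.py 479.3 -274.5 97 147 120
```

```text
time_s: 14.4
ee_pos: [410.8, -226.8, 311.0]
ee_rot: [-180.0, -0.1, 146.9]
force: [0.6, 0.1, -2.2]
gripper_width: 36.0
gripper_force: 30.0
TCP [ 411.2 -230.9  243.9] gauge z [-0.381  0.247  0.891]
need [-0.0027 -0.0032  0.0671] yaw -0.002 | t 14.4 pos [ 410.8 -226.8  311. ] rot [-1.800e+02 -1.000e-01  1.469e+02] w 36.0 F [ 0.59  0.07 -2.24] gf 30.0
```

The ten pictures are used up, so I continue with numeric image measurements only.

```bash
python3 -m crank '[{"grip":0.02,"x":-0.001,"y":-0.001,"z":0.015,"yaw":0},{"grip":0.02,"x":-0.003,"y":-0.003,"z":0.035,"yaw":0},{"grip":0.02,"x":-0.003,"y":-0.003,"z":0.055,"yaw":0},{"grip":0.02,"x":-0.003,"y":-0.003,"z":0.067,"yaw":0},{"grip":0.02,"x":-0.003,"y":-0.003,"z":0.067,"yaw":0}]' >/dev/null
python3 -m crank '[{"grip":0.02,"x":0,"y":0,"z":0,"yaw":0},{"grip":0.02,"x":0,"y":0,"z":0,"yaw":0},{"grip":0.02,"x":0,"y":0,"z":0,"yaw":0},{"grip":0.02,"x":0,"y":0,"z":0,"yaw":0},{"grip":0.02,"x":0,"y":0,"z":0,"yaw":0}]' >/dev/null
python3 look.py 7; python3 fit.py 7 2>/dev/null;python3 tgt.py 479.3 -274.5 97 147 120
python3 - <<'E'
from h import *
from tgt import rel
S=camera_model("side");im=cv2.imread("pics/side7.png")[:,:,::-1];print("side red",redc(im))
p=state()["ee_pos"]
r,_=rel(147,80);print("pred tip",(p+r).round(1),proj(S,p+r));r,_=rel(147,120);print("ahead",(p+r).round(1),proj(S,p+r))
W=camera_model("wrist");w=grab_frame("wrist");cv2.imwrite("pics/w7.png",w[:,:,::-1]);
try: print("wrist red",redc(w),proj(W,[479.3,-274.5,97]))
except Exception as e: print(e)
hsv=cv2.cvtColor(w,cv2.COLOR_RGB2HSV);print("handle col", [v for v in range(225,310) if hsv[v,260,1]>140 and hsv[v,260,0]<14])
E
```

```text
24 [[225.9, 310.6], [235.6, 322.6], [256.1, 348.1]] img slope 38.9
27 [[228.3, 310.7], [238.9, 322.8], [261.4, 348.5]] img slope 41.2
30 [[230.7, 310.7], [242.1, 322.8], [266.6, 348.7]] img slope 43.4
33 [[233.0, 310.6], [245.3, 322.8], [271.7, 348.8]] img slope 45.4
origin 182 264
tilt,b,dx,dz,dy [27.27 -0.48 -6.57  1.72  1.12] cost 39.24
20 78.86 [-16.5   6.4   5.8]
22 63.28 [-13.8   4.    4.4]
24 50.38 [-11.7   1.4   2.8]
26 42.74 [-8.4  2.5  2.5]
28 39.65 [-5.6  2.9  2. ]
30 42.77 [-3.2  2.   0.7]
32 53.63 [-1.2  2.7  0.3]
34 66.9 [ 1.3  2.6 -0.9]
TCP [ 411.2 -230.9  243.9] gauge z [-0.381  0.247  0.891]
need [ 0.0009 -0.0005  0.0015] yaw -0.001 | t 15.33 pos [ 412.3 -231.   245.4] rot [-1.80e+02  1.00e-01  1.47e+02] w 35.9 F [ 0.49  0.63 -2.06] gf 30.0
side red (np.float64(252.88235294117646), np.float64(338.2352941176471), 17)
pred tip [ 465.1 -264.7  134.1] [[242.39395518 324.94017365]]
ahead [ 480.3 -274.6   98.5] [[253.65428364 337.88333519]]
wrist red (np.float64(nan), np.float64(nan), 0) [[285.93161285 274.33009954]]
handle col [225, 226, 227, 228, 229, 244, 250, 293, 294, 295, 296, 297, 298, 299]h.py:19: RuntimeWarning: Mean of empty slice.
  ys,xs=np.nonzero(m);return (xs.mean(),ys.mean(),len(xs))
  ret = ret.dtype.type(ret / rcount)
```

```bash
sed -i 's/a=27,dx=-5.5,dz=4/a=27.3,dx=-6,dz=3/' tgt.py
cat > fz.py <<'E'
from h import *
F=[]
for _ in range(10): grab_frame("side");F.append(state()["force"])
F=np.array(F);z=np.array([-.385,.25,.889]);print("F",F.mean(0).round(2),"sd",F.std(0).round(2),"axial",(F.mean(0)@z).round(2),"t",state()["time_s"])
E
python3 fz.py; python3 tgt.py 479.3 -274.5 97 147 85
```

```text
F [ 0.02 -0.04 -2.38] sd [0.28 0.49 0.45] axial -2.13 t 15.8833
TCP [ 423.6 -238.9  211.4] gauge z [-0.385  0.25   0.889]
need [-0.014  -0.0004  0.0335] yaw -0.001 | t 15.88 pos [ 412.1 -230.9  244.9] rot [-180.    0.  147.] w 35.8 F [ 0.48 -0.97 -2.31] gf 30.0
```

Baseline force is Fz −2.4 N. I approach to about 5 mm short, then to the estimated contact, and on to about 5 mm of compression.

```bash
python3 -m crank '[{"grip":0.02,"x":-0.003,"y":0,"z":0.007,"yaw":0},{"grip":0.02,"x":-0.006,"y":0,"z":0.015,"yaw":0},{"grip":0.02,"x":-0.01,"y":0,"z":0.024,"yaw":0},{"grip":0.02,"x":-0.013,"y":0,"z":0.031,"yaw":0},{"grip":0.02,"x":-0.014,"y":0,"z":0.033,"yaw":0}]' >/dev/null
python3 fz.py; python3 look.py 8 >/dev/null; python3 fit.py 8 2>/dev/null|head -1; python3 tgt.py 479.3 -274.5 97 147 75
python3 - <<'E'
from h import *
im=cv2.imread("pics/side8.png")[:,:,::-1];print("red",redc(im))
E
```

```text
F [-0.12  0.27 -2.64] sd [0.48 0.64 0.35] axial -2.23 t 16.8
tilt,b,dx,dz,dy [27.74 -0.73 -5.72  1.75  0.81] cost 175.86
TCP [ 427.5 -241.4  202.5] gauge z [-0.385  0.25   0.889]
need [-0.0045 -0.0004  0.0096] yaw -0.001 | t 16.9 pos [ 423.9 -238.6  212.2] rot [-180.    0.  147.] w 35.9 F [ 0.67  0.01 -2.46] gf 30.0
red (np.float64(253.16666666666666), np.float64(340.1666666666667), 6)
```

```bash
python3 -m crank '[{"grip":0.02,"x":-0.001,"y":0,"z":0.002,"yaw":0},{"grip":0.02,"x":-0.002,"y":0,"z":0.004,"yaw":0},{"grip":0.02,"x":-0.003,"y":0,"z":0.006,"yaw":0},{"grip":0.02,"x":-0.004,"y":0,"z":0.008,"yaw":0},{"grip":0.02,"x":-0.0045,"y":0,"z":0.009,"yaw":0}]' >/dev/null
python3 fz.py; python3 tgt.py 479.3 -274.5 97 147 70
```

```text
F [-0.52  0.39 -1.18] sd [0.38 0.49 0.61] axial -0.75 t 17.8167
TCP [ 429.4 -242.7  198.1] gauge z [-0.385  0.25   0.889]
need [-0.0024 -0.0004  0.005 ] yaw -0.001 | t 17.82 pos [ 427.6 -241.   203. ] rot [-180.    0.  147.] w 35.8 F [-1.08  1.03 -1.76] gf 30.0
```

```bash
python3 -m crank '[{"grip":0.02,"x":-0.001,"y":0,"z":0.001,"yaw":0},{"grip":0.02,"x":-0.001,"y":0,"z":0.002,"yaw":0},{"grip":0.02,"x":-0.002,"y":0,"z":0.004,"yaw":0},{"grip":0.02,"x":-0.0028,"y":0,"z":0.0053,"yaw":0},{"grip":0.02,"x":-0.0028,"y":0,"z":0.0053,"yaw":0}]' >/dev/null
python3 fz.py; python3 fz.py; python3 tgt.py 479.3 -274.5 97 147 70
```

```text
F [-0.98  0.52  0.62] sd [0.65 0.54 0.48] axial 1.06 t 18.7333
F [-0.84  0.69  0.58] sd [0.66 0.56 0.51] axial 1.02 t 19.2333
TCP [ 429.4 -242.7  198.1] gauge z [-0.385  0.25   0.889]
need [ 0.0005 -0.0004 -0.0004] yaw -0.001 | t 19.23 pos [ 430.  -242.6  197.7] rot [-180.    0.  147.] w 35.8 F [-1.4  -0.05  0.07] gf 30.0
```

```bash
python3 -m crank '[{"grip":0.02,"x":-0.0005,"y":0,"z":0.001,"yaw":0},{"grip":0.02,"x":-0.0005,"y":0,"z":0.001,"yaw":0},{"grip":0.02,"x":-0.0005,"y":0,"z":0.001,"yaw":0},{"grip":0.02,"x":-0.0005,"y":0,"z":0.001,"yaw":0},{"grip":0.02,"x":-0.0005,"y":0,"z":0.001,"yaw":0}]' >/dev/null
python3 fz.py; python3 fz.py; python3 look.py 9 >/dev/null
python3 - <<'E'
from h import *
from tgt import rel
a=cv2.imread("pics/side0.png");b=cv2.imread("pics/side9.png");S=camera_model("side")
tpl=a[355:412,265:325];r=cv2.matchTemplate(b[345:420,255:335],tpl,5);print("loaf shift px",np.array(cv2.minMaxLoc(r)[3])-[10,10],r.max().round(3))
for nm,(y0,y1,x0,x1) in dict(jar=(135,175,310,345),bun=(192,232,328,380),bowl=(240,288,352,415)).items():
    print(nm,np.abs(a[y0:y1,x0:x1].astype(int)-b[y0:y1,x0:x1]).mean().round(1))
im=b[:,:,::-1].astype(int);m=(im[:,:,0]>130)&(im[:,:,1]<95)&(im[:,:,2]<95)&(im[:,:,0]-im[:,:,2]>70);m[:325]=0;m[352:]=0;m[:,:235]=0;m[:,270:]=0
print("red px",np.argwhere(m)[:, ::-1].tolist())
hsv=cv2.cvtColor(b,cv2.COLOR_BGR2HSV)
for y in range(322,352,1): print(y,"".join("R" if m[y,x] else "#" if hsv[y,x,1]<90 else "." for x in range(228,272)))
p=state()["ee_pos"];r,_=rel(147,70);print("tip by kinematics",(p+r).round(1),proj(S,p+r).round(1),"spot0 px",proj(S,[479.3,-274.5,97]).round(1))
E
```

```text
F [-0.71  0.6   1.14] sd [0.53 0.57 0.44] axial 1.44 t 20.15
F [-0.98  0.56  0.94] sd [0.54 0.44 0.47] axial 1.35 t 20.65
loaf shift px [0 0] 0.992
jar 7.5
bun 6.5
bowl 15.6
red px []
322 ......################......................
323 #######################.....................
324 ########################....................
325 ########################....................
326 #########################...................
327 ........#################...................
328 .........#################..................
329 ..........################..................
330 ...........####################.............
331 ...........######################...........
332 .............#####################..........
333 .............######################.........
334 ..............#####################.........
335 ................####################........
336 .................###################........
337 .................###################........
338 ................####################........
339 ................####################........
340 ................######.############.........
341 ................######..###########.........
342 ................#######..##########.........
343 ................##################..........
344 ................#################...........
345 .................################...........
346 ..................##############............
347 ...................############.............
348 ....................##########..............
349 .....................#######................
350 ............................................
351 ............................................
tip by kinematics [ 480.3 -274.7   95.6] [[253.7 338.7]] spot0 px [[253.1 338.4]]
```

```bash
python3 -c "
from workcell import *
print(job_done())"
```

```text
the job is handed in; nothing more can be done
None
```

I logged the label from about 8 cm (held about 2 s), then handed in with the gauge still gripped and its foot pressing the red dot at about 3.6 N (roughly half plunger travel). By my fits the gauge's tilt was about 27°, roughly 1.5–2.5° off square at both the label and the sticker; the loaf showed no measurable shift, and I did not separately confirm that the jar, bun and bowl stayed put.

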